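Index an eared flange in its welding nest

ROBOT

A 6-joint arm with a two-finger parallel gripper is mounted at the origin on a cart in front of the work surface, level with it; the furniture and walls round the work are solid. World frame = base frame: x ahead of the robot, y to its left, z up, the work surface at z = 0. Lengths are in m, angles in degrees, forces in N, time in s.
With the tool pointing down it reaches from about 0.325 to 0.85 m from the base axis. Payload 15.5 kg.
Tool frame: the origin (TCP) lies midway between the tips of the shut fingers; the grasp point (between the pads) lies 19 mm behind it; z points along the fingers, y is the line along which they close (so a half turn about z gives the same grasp; the last joint's range is limited). The gripper opens to 91 mm and grips with 3 to 60 N. Pads are 32 mm wide; open, the fingers measure 118 mm over their backs; the gripper's body (76 mm by 178 mm) begins 60 mm behind the grasp point.
Start: joints at [66.148, 28.281, 77.091, -0, 74.628, -5.472], TCP at [0.197, 0.593, 0.214] pointing down, gripper open.
Joint ranges: [-166.48, 166.48], [-47.26, 123.95], [12.59, 153.08], [-70.14, 250.14], [6.76, 159.57], [-176.63, 176.63]. Speed limits (degrees/s): [108.29, 108.29, 147.25, 172.46, 172.46, 172.46].

INTERFACE

Orientations are given as a 3x3 rotation matrix whose columns are the frame's x, y, z axes.
In Python, from bench import ctrl gives the robot as it stands. The module is installed in compiled form; this text tells all that it offers. Calls block until the motion is done:
- ctrl.goto(position, orientation): joint-space move of the TCP to a pose.
- ctrl.move_l(position, vel=0.15, ori=None, contact_N=None): straight line of the TCP; ori=None keeps the orientation; vel is the mean speed in m/s. With contact_N (N) it stops when the force on the tool has changed by that much, and returns True; else False.
- ctrl.movej(angles): joint-space move.
- ctrl.command_gripper(opening): opening from 0.0 (shut) to 1.0 (fully open); the grip force is fixed at half the most; returns when the fingers have stopped.
- ctrl.sleep(seconds).
- ctrl.ik(position, orientation): joint angles nearest the present ones, or None.
- ctrl.read_camera(name): name is "scene" or "side" or "wrist"; returns the picture (400x640x3 uint8, blue, green, red); there is no depth.
- ctrl.camera_params(name): a dict with "fx", "fy", "cx", "cy" (pixels), "pose" (4x4, takes a point from camera to world coordinates); the wrist camera has in their place "T_tool_cam" (4x4, takes a point from camera to tool coordinates, whose origin is the TCP and whose axes are the flange's). Camera axes: x right, y up, looking along -z (the intrinsics and any distortion apply to the point x, -y, -z); pixel columns grow to the right and rows downward; lengths in m; the calibration is good to about 2 mm. The wrist camera is an equidistant fisheye: a pixel r from the principal point sees the ray r / f radians off the axis. A picture is of the moment at which its call begins: read the wrist's pose just before it. camera_params takes no time and is no camera call.
A pose or a line that the arm cannot do raises ctrl.MotionError and nothing moves.
- ctrl.sign_off(): hands the job in; it is judged then, once.
Readings, each from a call of its own:
- ctrl.current_t(): time.
- ctrl.current_q(): joint angles.
- ctrl.current_dq(): joint speeds.
- ctrl.current_effort(): joint torques, N m.
- ctrl.current_tool_pos(): TCP position.
- ctrl.current_eef_rot(): TCP orientation.
- ctrl.current_contact_force(): force on the tool from outside, world axes, zero at the start.
- ctrl.current_wrist_torque(): the same for the moment, N m.
- ctrl.current_grip_width(): opening from 0.0 (shut) to 1.0 (fully open).
- ctrl.current_grasp_force(): force on a finger pad.
Only numpy, scipy, OpenCV 4.12 (cv2) and the standard library are available. Lean on these libraries where they do the work, as an engineer would, in place of code of your own. Each camera call takes 0.05 s, during which the arm holds its last target. There are 200 camera calls.

TASK

Turn the flange on its spigot by pushing sideways on one of its two ears until the red spring pawl drops into the notch in its rim, then keep pressing the same way, so that the notch is firmly seated against the pawl, with about 15 N for a good second, never pushing the flange with more than 25 N. After that swing the yellow hold-down clamp round by its black handle until it lies fully across the flange's rim, and leave everything else on the table where it is.

Things in the scene. Friction and masses are not known exactly. Their poses are not given: they have to be found in the camera images.
- flange: Loose bright steel flange, 0.3 to 0.6 kg: disc 90 mm across, 12 mm thick, bore 32 mm, a collar 50 mm across standing 8 mm above its face, one rim notch, two ears. It lies flat over a spigot (1 to 1.5 mm play), so it only turns (drag 1 to 8 N at an ear) and stays where left. Origin: centre of its underside; x points through the notch, z up; the ears lie at +120 (a) and -120 degrees (b) from the notch.
- notch (a point): Middle of the floor of the notch, 34 mm from the bore axis, half-way up the flange. The notch is 14 mm wide with parallel sides. At the start it stands 30 to 90 degrees counter-clockwise (from above) of the pawl.
- ear_a (a point): Middle (half-way up) of the rounded end of ear a, 60 mm from the bore axis. An ear is 18 mm wide with straight sides along the radius, reaches to 69 mm from the bore axis, and is 12 mm thick (30 mm up at its middle height; the nest's plate is 18 mm lower than that).
- ear_b (a point): The same point of ear b.
- nest: Fixed grey plate 12 mm thick with the seat (60 mm across; flange underside at 24 mm), the spigot (29 mm across, top at 53 mm), the blue pawl housing (44 mm high) and the clamp. Origin: on the table under the spigot axis; x points from the spigot to the pawl, z up. The plate reaches from -75 to +110 mm in x and -110 to +75 mm in y.
- pawl (a joint): Travel (m) of the red pawl, a bar 9.5 mm wide and 8 mm high, 30 mm above the table: about 0 while its square nose rubs on the rim, growing towards the spigot along the nest's x axis. A spring (about 4 N) drives it; when the notch comes by it springs to 0.009 and blocks the flange (about 2 mm play to either side). It stands up to 4 mm to either side of the nest's x axis, differently each time and not measured.
- index_block: Fixed blue housing that carries the red pawl, 44 x 37 mm, from 60 to 104 mm from the spigot along the nest's x axis, top at 44 mm. Origin and axes: those of the nest.
- clamp (a joint): Angle of the yellow clamp arm about its upright pivot (rad): at 0 it points along the nest's x axis (1.7 degrees clockwise of it); grows counter-clockwise seen from above; stop at 1.6, pointing along the nest's y axis across the flange's rim, 3 mm above it. Starts at 0 to 0.35. Friction: 2.5 N at the handle. The arm reaches 58 mm from the pivot, is 16 mm wide, top at 47 mm.
- clamp_handle (a point): Half-way up the bare upright black handle of the clamp arm, 12 mm thick, from 47 to 89 mm above the table, 34 mm from the pivot.
- clamp_pivot (a point): Point on the clamp's upright pivot axis, 43 mm above the table.
- spare_flange: Bystander: loose plain turned flange, 60 mm across, 14 mm high; origin under its centre.
- parts_dish: Bystander: loose steel dish of weld nuts, 95 mm across, 28 mm high; origin under its centre.
- bracket_l: Bystander: loose L-shaped bracket, 22 x 34 x 28 mm; origin under its centre.
- bracket_u: Bystander: loose U-shaped bracket, 26 x 36 x 22 mm; origin under its centre.

How it is judged:
By the outcome, as a careful person would: the job done as asked, in the order asked, and still so for the second after the job is handed in, with the robot touching nothing.
It also fails if it takes over 72 s, if anything falls off the work surface, if the arm or the gripper's body presses on something with over 40 N, if the wrist force passes 120 N, or if a joint passes its speed limit or range.

## Working session

There is one attempt and no reset: what is moved stays moved. The work goes in short steps, each a Python script; the robot and the scene stay as the last script left them, time stands still between calls to the robot, and variables do not carry over. Pictures are saved under pics/ and viewed, at most 10 in all, crops included, and the job is handed in when it is done.

```bash
mkdir -p pics
python3 - <<'E'
from bench import ctrl
import cv2,numpy as np
np.set_printoptions(precision=4,suppress=True)
for n in ("scene","side","wrist"):
    cv2.imwrite(f"pics/{n}0.png",ctrl.read_camera(n)); print(n,ctrl.camera_params(n))
print(ctrl.current_t(),ctrl.current_tool_pos(),ctrl.current_eef_rot(),ctrl.current_contact_force())
E
```

```text
scene {'fx': 465.6454534552782, 'fy': 465.6454534552782, 'cx': 320.4783216579131, 'cy': 192.23107572567758, 'pose': array([[ 0.7833,  0.4284, -0.4505,  0.0389],
       [-0.6216,  0.5526, -0.5552, -0.7138],
       [ 0.0111,  0.7149,  0.6992,  0.869 ],
       [ 0.    ,  0.    ,  0.    ,  1.    ]])}
side {'fx': 474.14005584873587, 'fy': 474.14005584873587, 'cx': 326.109289851348, 'cy': 200.88834187993817, 'pose': array([[-0.0189,  0.5091, -0.8605, -0.6635],
       [-0.9996,  0.0087,  0.027 , -0.0059],
       [ 0.0212,  0.8607,  0.5088,  0.7946],
       [ 0.    ,  0.    ,  0.    ,  1.    ]])}
wrist {'fx': 309.70691628693146, 'fy': 309.70691628693146, 'cx': 319.25924783241163, 'cy': 196.19736970555914, 'T_tool_cam': array([[ 0.001 ,  0.955 ,  0.2967,  0.0838],
       [ 1.    , -0.0008, -0.0007, -0.0004],
       [-0.0005,  0.2967, -0.955 , -0.1704],
       [ 0.    ,  0.    ,  0.    ,  1.    ]])}
0.15 [0.1969 0.5929 0.2135] [[-0.949   0.3153 -0.0004]
 [ 0.3153  0.949  -0.0009]
 [ 0.0001 -0.0009 -1.    ]] [-0.5136 -0.1482  0.0505]
```

View pics/scene0.png

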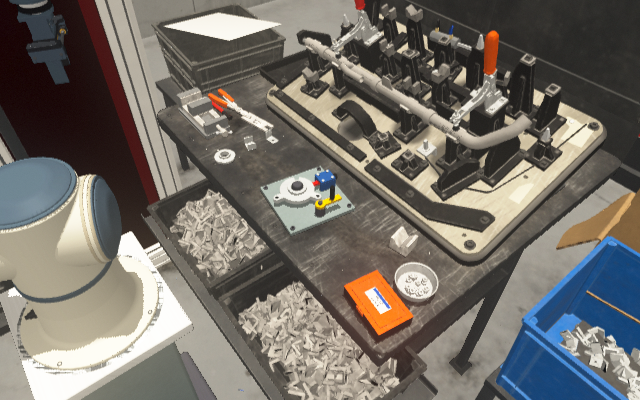

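View pics/wrist0.png

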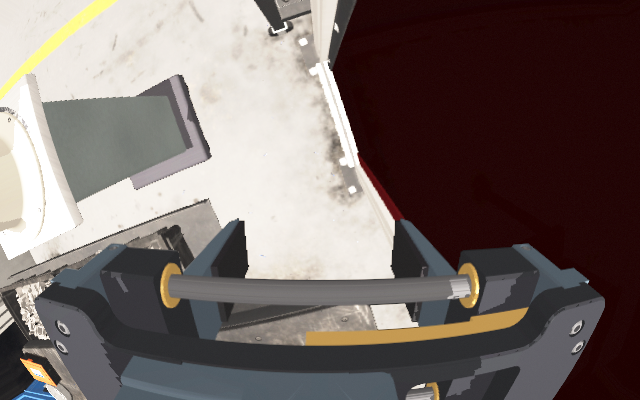

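The scene view shows the nest with the spigot at about (297,186), the blue housing at (324,178) and the yellow clamp at about (326,205). I'll locate it roughly, then use an enlarged crop.

```bash
cat > h.py <<'E'
from bench import ctrl
import cv2,numpy as np
np.set_printoptions(precision=4,suppress=True)
def ray(name,u,v,T=None):
    p=ctrl.camera_params(name); x=(u-p["cx"])/p["fx"]; y=(v-p["cy"])/p["fy"]
    if name=="wrist":
        r=np.hypot(x,y); s=np.sin(r)/r if r>1e-9 else 1; d=np.array([x*s,-y*s,-np.cos(r)]); P=T@p["T_tool_cam"]
    else: d=np.array([x,-y,-1]); P=p["pose"]
    return P[:3,3],P[:3,:3]@d
def on_z(name,u,v,z,T=None):
    o,d=ray(name,u,v,T); return o+d*(z-o[2])/d[2]
def toolT():
    T=np.eye(4); T[:3,3]=ctrl.current_tool_pos(); T[:3,:3]=ctrl.current_eef_rot(); return T
def down(a):  # tool z down, tool x at world angle a (deg)
    c,s=np.cos(np.radians(a)),np.sin(np.radians(a)); return np.array([[c,s,0],[s,-c,0],[0,0,-1.]])
E
python3 - <<'E'
from h import *
for n,u,v,z in [("spig",297,186,.053),("housing",324,176,.044),("handle",333,190,.068),("clamp",322,211,.043),("pl",262,187,.012),("pl",354,206,.012),("pl",282,233,.012),("pl",327,165,.012)]: print(n,on_z("scene",u,v,z))
i=cv2.imread("pics/scene0.png"); cv2.imwrite("pics/s1.png",cv2.resize(i[155:245,245:365],None,fx=6,fy=6,interpolation=cv2.INTER_CUBIC))
E
```

```text
spig [ 0.5316 -0.0116  0.053 ]
housing [ 0.6157 -0.0166  0.044 ]
handle [ 0.5844 -0.0905  0.068 ]
clamp [ 0.5334 -0.1114  0.043 ]
pl [0.4806 0.0775 0.012 ]
pl [ 0.6275 -0.1253  0.012 ]
pl [ 0.4302 -0.0866  0.012 ]
pl [0.6733 0.041  0.012 ]
```

View pics/s1.png

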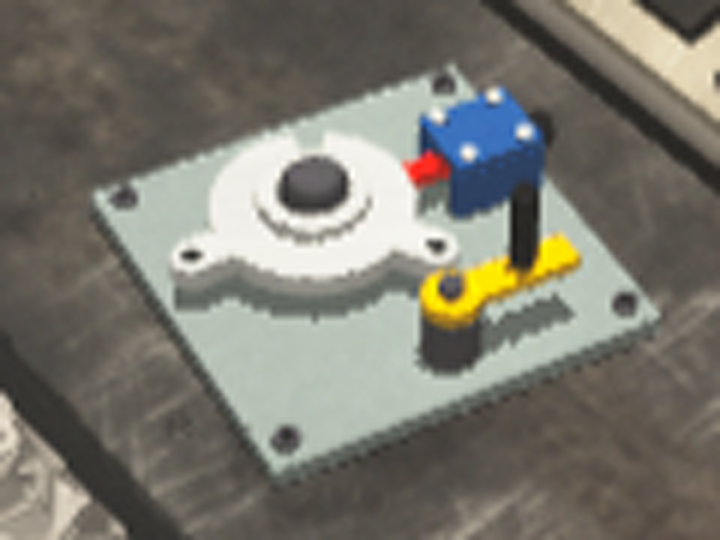

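The crop shows the notch at the top (315,145), roughly 80° CCW of the red pawl (425,168). Ear a is at the left (190,255), ear b at the right (435,245), and the clamp arm points right. So the flange must turn clockwise, by pushing ear a from its -y side. Next I look with the wrist camera.

Run:
```python
from h import *
ctrl.goto([0.45,-0.03,0.19],down(0)); ctrl.command_gripper(0.0)
T=toolT(); im=ctrl.read_camera("wrist"); np.save("T1.npy",T); cv2.imwrite("pics/w1.png",im)
print(ctrl.current_t(),T,ctrl.current_q(),ctrl.current_contact_force())
cv2.imwrite("pics/w1c.png",cv2.resize(im[0:300,120:520],None,fx=2,fy=2,interpolation=cv2.INTER_CUBIC))
```

```text
3.9583 [[ 1.     -0.     -0.0001  0.45  ]
 [-0.     -1.      0.     -0.03  ]
 [-0.0001 -0.     -1.      0.19  ]
 [ 0.      0.      0.      1.    ]] [-11.4092  16.1244 102.4253   0.0015  61.4536  78.5897] [ 0.0129 -0.8403 -0.1761]
```

View pics/w1c.png

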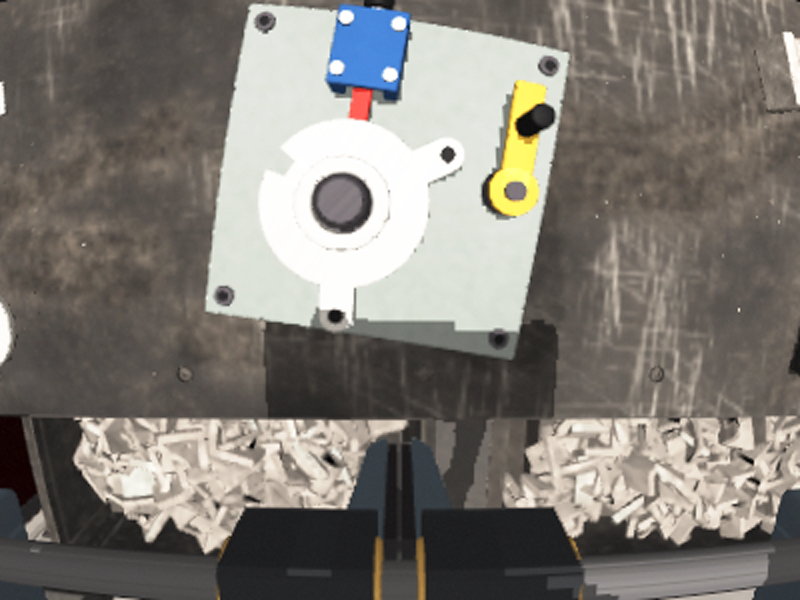

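The wrist crop (2x, column offset 120) shows the spigot top at (341,203), ear a hole at (335,316), ear b hole at (448,154) and the notch at about (283,165). The clamp pivot is at (515,190), the handle top at (541,115), the pawl at (360,103), and the plate corners at (252,5), (570,52), (515,358) and (206,310).

Run:
```python
from h import *
T=np.load("T1.npy")
f=lambda u,v,z:on_z("wrist",120+(u-.5)/2,(v-.5)/2,z,T)[:2]
c=[f(*p,.012) for p in [(252,5),(570,52),(515,358),(206,310)]]
L=np.array([[.11,.075],[.11,-.11],[-.075,-.11],[-.075,.075]])
W=np.array(c); lm,wm=L.mean(0),W.mean(0)
U,S,Vt=np.linalg.svd((W-wm).T@(L-lm)); R=U@Vt; t=wm-R@lm
print("nest",t,np.degrees(np.arctan2(R[1,0],R[0,0])),"res",(W-(L@R.T+t))*1000)
P=dict(spig=(341,203,.053),collar=(341,202,.044),ear_a=(335,316,.036),ear_b=(448,154,.036),notch=(285,164,.036),pivot=(515,190,.05),htop=(541,115,.089),hbot=(525,128,.047),pawl=(360,103,.034),seat=(343,203,.036))
for k,p in P.items():
    w=f(*p); n=R.T@(w-t); print(k,w,"nest",n,np.hypot(*n),np.degrees(np.arctan2(n[1],n[0])))
for k,p in dict(spig=(297.0,185.9,.053)).items(): print("scene",on_z("scene",*p))
```

```text
nest [ 0.5382 -0.0024] -9.124037183927188 res [[-2.1891 -1.3396]
 [-0.7378  1.4237]
 [ 1.4456  0.5803]
 [ 1.4813 -0.6644]]
spig [ 0.5369 -0.002 ] nest [-0.0014  0.0001] 0.0013961315145440774 174.85939377680674
collar [ 0.5374 -0.0012] nest [-0.001  0.001] 0.001421180073706612 133.1487895547848
ear_a [0.477  0.0036] nest [-0.0614 -0.0038] 0.06150020253725093 -176.44834691086007
ear_b [ 0.5627 -0.0556] nest [ 0.0326 -0.0486] 0.05856115166862616 -56.16911644798797
notch [0.5584 0.0287] nest [0.015  0.0339] 0.037085912058897615 66.08557812270371
pivot [ 0.5444 -0.0882] nest [ 0.0197 -0.0837] 0.08603052824069662 -76.76672308287542
htop [ 0.5775 -0.0922] nest [ 0.053  -0.0825] 0.09809434217180514 -57.271483599870265
hbot [ 0.5767 -0.0935] nest [ 0.0524 -0.0839] 0.09895314641229253 -57.99514116654789
pawl [ 0.5901 -0.0102] nest [0.0525 0.0004] 0.052456537099860166 0.46454504982073486
seat [ 0.5369 -0.0015] nest [-0.0014  0.0007] 0.0015619262586999661 154.50583092155878
scene [ 0.5318 -0.0113  0.053 ]
```

Everything agrees with the given sizes (ear radii 60±1.5 mm, handle radius 34 mm). The notch is at about +64°, so the turn is about 64° clockwise. Now approach ear a and make contact.

```bash
cat >> h.py <<'E'
C=np.array([.5371,-.0017]); YAW=-9.1; RAD=.063; Z=.021
def arm_pose(phi,s):  # ear nest angle phi (deg), s = distance of tool axis behind ear centre line
    a=np.radians(phi+YAW); u=np.array([np.cos(a),np.sin(a)]); d=np.array([u[1],-u[0]])
    return np.r_[C+RAD*u-s*d,Z],down(phi+YAW-90),np.r_[d,0],np.r_[u,0]
E
python3 - <<'E'
from h import *
p,R,d,u=arm_pose(-176.4,.042)
ctrl.goto(p+[0,0,.10],R); ctrl.move_l(p,vel=.1); ctrl.sleep(.2)
b=ctrl.current_contact_force(); print("bias",b,ctrl.current_tool_pos()-p)
hit=ctrl.move_l(p+d*.025,vel=.015,contact_N=2.5)
x=ctrl.current_tool_pos(); f=ctrl.current_contact_force()-b
s=.042-(x-p)@d
print(hit,"s",s,"F",f,f@d,f@u,ctrl.current_t()); np.savez("st.npz",b=b,s=s,phi=-176.4)
E
```

```text
bias [ 0.214  -0.7459 -0.3982] [ 0.0003 -0.0001  0.0004]
True s 0.024381909386197144 F [-0.8125  0.7649 -0.094 ] 0.6834630073581504 0.8820883333344173 7.8
```

Contact came at s=24.4 mm against about 25 mm expected, so the geometry holds. Sweep the ear in small guarded steps.

```bash
cat > sweep.py <<'E'
from h import *
import sys
end,step,vel,lim=map(float,sys.argv[1:])
st=np.load("st.npz"); b=st["b"]; s=float(st["s"]); phi=float(st["phi"]); stuck=0; log=[]
while phi>end:
    phi2=phi-step; p,R,d,u=arm_pose(phi2,s)
    hit=ctrl.move_l(p,vel=vel,ori=R,contact_N=lim)
    f=ctrl.current_contact_force()-b; e=(ctrl.current_tool_pos()-p)@d*1000
    log.append((phi2,hit,round(f@d,1),round(f@u,1),round(f[2],1),round(e,2)))
    if hit: 
        stuck+=1
        if f@d<-11 or stuck>=3: break
    else: stuck=0; phi=phi2
np.savez("st.npz",b=b,s=s,phi=phi)
print(*log[::max(1,len(log)//15)],*log[-3:],sep="\n"); print(ctrl.current_t())
E
python3 sweep.py -196.4 1 .02 9
```

```text
(-177.4, False, np.float64(0.2), np.float64(-0.4), np.float64(0.6), np.float64(0.02))
(-178.4, False, np.float64(-0.8), np.float64(-0.2), np.float64(-0.2), np.float64(-0.05))
(-179.4, False, np.float64(-1.7), np.float64(-1.2), np.float64(-1.9), np.float64(-0.07))
(-180.4, False, np.float64(-3.0), np.float64(-2.1), np.float64(-1.5), np.float64(-0.04))
(-181.4, False, np.float64(-2.4), np.float64(-2.8), np.float64(-0.0), np.float64(-0.01))
(-182.4, False, np.float64(-2.1), np.float64(-1.8), np.float64(0.3), np.float64(0.01))
(-183.4, False, np.float64(-1.5), np.float64(-1.6), np.float64(1.7), np.float64(0.02))
(-184.4, False, np.float64(-2.1), np.float64(-2.4), np.float64(1.3), np.float64(0.02))
(-185.4, False, np.float64(-2.1), np.float64(-2.1), np.float64(1.5), np.float64(0.03))
(-186.4, False, np.float64(-2.9), np.float64(-1.4), np.float64(2.7), np.float64(0.01))
(-187.4, False, np.float64(-2.5), np.float64(-0.7), np.float64(2.0), np.float64(0.01))
(-188.4, False, np.float64(-2.9), np.float64(0.6), np.float64(2.6), np.float64(0.02))
(-189.4, False, np.float64(-2.4), np.float64(0.8),
[... 200 characters left out ...]
4(0.01))
(-192.4, False, np.float64(-2.5), np.float64(0.8), np.float64(1.9), np.float64(0.02))
(-193.4, False, np.float64(-2.3), np.float64(1.6), np.float64(1.5), np.float64(0.0))
(-194.4, False, np.float64(-1.7), np.float64(1.1), np.float64(2.3), np.float64(0.02))
(-195.4, False, np.float64(-3.2), np.float64(2.0), np.float64(1.6), np.float64(0.03))
(-196.4, False, np.float64(-2.3), np.float64(1.4), np.float64(1.6), np.float64(0.03))
(-194.4, False, np.float64(-1.7), np.float64(1.1), np.float64(2.3), np.float64(0.02))
(-195.4, False, np.float64(-3.2), np.float64(2.0), np.float64(1.6), np.float64(0.03))
(-196.4, False, np.float64(-2.3), np.float64(1.4), np.float64(1.6), np.float64(0.03))
12.8
```

Steady drag of about 2.5 N. Continue, finer near the notch.

```bash
python3 sweep.py -226.4 2.5 .02 8 && python3 sweep.py -252 0.8 .008 5
```

```text
(-198.9, False, np.float64(-1.8), np.float64(2.0), np.float64(0.2), np.float64(0.06))
(-201.4, False, np.float64(-1.4), np.float64(2.5), np.float64(0.8), np.float64(0.04))
(-203.9, False, np.float64(-1.8), np.float64(2.2), np.float64(1.2), np.float64(-0.02))
(-206.4, False, np.float64(-1.1), np.float64(2.4), np.float64(0.5), np.float64(-0.0))
(-208.9, False, np.float64(-2.4), np.float64(2.7), np.float64(-0.0), np.float64(0.0))
(-211.4, False, np.float64(-2.6), np.float64(3.3), np.float64(-0.6), np.float64(-0.0))
(-213.9, False, np.float64(-1.4), np.float64(2.5), np.float64(0.5), np.float64(0.01))
(-216.4, False, np.float64(-1.9), np.float64(2.7), np.float64(0.4), np.float64(0.02))
(-218.9, False, np.float64(-2.3), np.float64(3.0), np.float64(0.9), np.float64(-0.01))
(-221.4, False, np.float64(-1.5), np.float64(2.8), np.float64(-0.3), np.float64(-0.01))
(-223.9, False, np.float64(-3.2), np.float64(3.4), np.float64(0.2), np.float64(-0.04))
(-226.4, False, np.float64(-1.9), np.float64(3.2), np.float64(1.0), np.float64(-0.0))
(-221.4, False, np.float64(-1.5), np.float64(2.8), np.float64(
[... 2477 characters left out ...]
-0.5))
(-245.60000000000028, False, np.float64(-7.5), np.float64(-2.7), np.float64(4.8), np.float64(-1.03))
(-246.4000000000003, True, np.float64(-0.9), np.float64(0.2), np.float64(2.2), np.float64(-2.15))
(-246.4000000000003, True, np.float64(-0.7), np.float64(0.8), np.float64(1.0), np.float64(-2.3))
(-246.4000000000003, True, np.float64(-0.9), np.float64(0.5), np.float64(0.8), np.float64(-2.35))
(-246.4000000000003, True, np.float64(-0.9), np.float64(0.2), np.float64(2.2), np.float64(-2.15))
(-246.4000000000003, True, np.float64(-0.7), np.float64(0.8), np.float64(1.0), np.float64(-2.3))
(-246.4000000000003, True, np.float64(-0.9), np.float64(0.5), np.float64(0.8), np.float64(-2.35))
23.575
```

At -238° the drag vanished (the pawl dropped). From -244.5° the force rises at about 8 N/mm, which means the flange is blocked. Next I ramp to 15 N and hold.

Run:
```python
from h import *
b=np.load("st.npz")["b"]; s=float(np.load("st.npz")["s"])
p,R,d,u=arm_pose(-245.2,s)
def F(n=4):
    v=[]
    for _ in range(n): v.append(ctrl.current_contact_force()-b); ctrl.sleep(.02)
    m=np.mean(v,0); return m@d,m@u,m[2]
off=-.002; k=0; held=0; log=[]
t0=None
while True:
    ctrl.move_l(p+off*d,vel=.01,ori=R); f=F(); log.append((round(ctrl.current_t(),2),round(off*1000,2),*np.round(f,1),round((ctrl.current_tool_pos()-p)@d*1000,2)))
    n=-f[0]
    if n>13.8 and t0 is None: t0=ctrl.current_t(); cv2.imwrite("pics/hold.png",ctrl.read_camera("wrist")[0:300,120:520]); T=toolT(); np.save("T2.npy",T)
    if t0 and ctrl.current_t()-t0>1.8: break
    if len(log)>40 or off>.006: break
    if n<14: off+=min(.0004,max(.0001,(15-n)*.00008))
    elif n>16.5: off-=.0001
    elif t0: ctrl.sleep(.15)
print(*log,sep="\n")
i=cv2.imread("pics/hold.png"); cv2.imwrite("pics/hold2.png",cv2.resize(i,None,fx=2,fy=2,interpolation=cv2.INTER_CUBIC)) if i is not None else 0
```

```text
(23.95, -2.0, np.float64(0.2), np.float64(0.7), np.float64(-0.1), np.float64(-1.91))
(24.27, -1.6, np.float64(-0.0), np.float64(1.2), np.float64(0.6), np.float64(-1.58))
(24.58, -1.2, np.float64(-0.6), np.float64(0.9), np.float64(0.3), np.float64(-1.18))
(24.9, -0.8, np.float64(-1.8), np.float64(0.7), np.float64(1.7), np.float64(-1.02))
(25.22, -0.4, np.float64(-4.9), np.float64(-0.1), np.float64(2.9), np.float64(-0.84))
(25.53, -0.0, np.float64(-6.4), np.float64(-0.1), np.float64(4.1), np.float64(-0.63))
(25.85, 0.4, np.float64(-7.8), np.float64(-0.9), np.float64(5.2), np.float64(-0.56))
(26.17, 0.8, np.float64(-9.3), np.float64(-1.8), np.float64(5.5), np.float64(-0.48))
(26.48, 1.2, np.float64(-10.4), np.float64(-2.1), np.float64(7.1), np.float64(-0.38))
(26.8, np.float64(1.57), np.float64(-12.0), np.float64(-2.5), np.float64(8.1), np.float64(-0.34))
(27.12, np.float64(1.81), np.float64(-13.1), np.float64(-2.5), np.float64(8.9), np.float64(-0.26))
(27.43, np.float64(1.96), np.float64(-13.8), np.float64(-2.4), np.float64(9.1), np.float64(-0.24))
(27.75, np.float64(2.06), np.float64(-14.1), np.float64(-3.0), np.float64(10.0), np.float64(-0.24))
(28.27, np.float64(2.06), np.float64(-14.2), np.float64(-3.0), np.float64(9.5), np.float64(-0.24))
(28.73, np.float64(2.06), np.float64(-14.3), np.float64(-3.3), np.float64(9.2), np.float64(-0.22))
(29.2, np.float64(2.06), np.float64(-14.4), np.float64(-3.1), np.float64(9.6), np.float64(-0.23))
(29.67, np.float64(2.06), np.float64(-14.5), np.float64(-3.2), np.float64(9.7), np.float64(-0.24))
```

View pics/hold2.png

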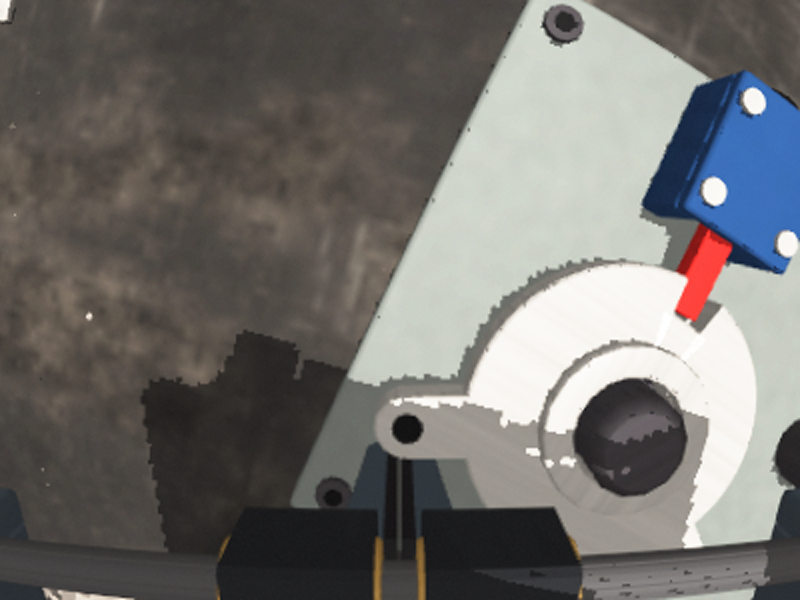

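The picture shows the red pawl inside the notch at (700,300), bearing on the notch's trailing wall with the gap on the far side, as wanted. I'll top the press up to about 15 N for another second, retreat, and then approach the clamp handle.

```bash
cat >> h.py <<'E'
PIV=np.array([.5444,-.0882]); HZ=.054
def clamp_pose(psi,s,r=.034):
    a=np.radians(psi+YAW); u=np.array([np.cos(a),np.sin(a)]); d=np.array([-u[1],u[0]])
    return np.r_[PIV+r*u-s*d,HZ],down(psi+YAW+90),np.r_[d,0],np.r_[u,0]
E
python3 - <<'E'
from h import *
st=np.load("st.npz"); b=st["b"]; p,R,d,u=arm_pose(-245.2,float(st["s"]))
ctrl.move_l(p+.0022*d,vel=.01); v=[]
for _ in range(8): v.append((ctrl.current_contact_force()-b)@d); ctrl.sleep(.16)
print(np.round(v,1))
ctrl.move_l(p-.015*d,vel=.03); print(ctrl.current_contact_force()-b)
ctrl.move_l(p-.015*d+[0,0,.12],vel=.2)
p,R,d,u=clamp_pose(2,.045)
ctrl.goto(p+[0,0,.09],R)
cv2.imwrite("pics/c1.png",cv2.resize(ctrl.read_camera("wrist")[0:300,120:520],None,fx=2,fy=2,interpolation=cv2.INTER_CUBIC))
np.save("T3.npy",toolT())
ctrl.move_l(p,vel=.12); ctrl.sleep(.2)
b=ctrl.current_contact_force()
hit=ctrl.move_l(p+d*.028,vel=.02,contact_N=2.0)
s=.045-(ctrl.current_tool_pos()-p)@d
print(hit,s,ctrl.current_contact_force()-b,ctrl.current_t(),ctrl.current_q()); np.savez("st2.npz",b=b,s=s)
E
```

```text
[-15.5 -15.2 -15.9 -15.3 -14.8 -15.2 -13.9 -14.6]
[-0.7592  0.1949  1.1328]
True 0.022584384062082755 [ 0.2408 -0.6195  1.3118] 36.2167 [-17.1128  36.437   91.7558  -0.0131  51.839  -10.0309]
```

View pics/c1.png

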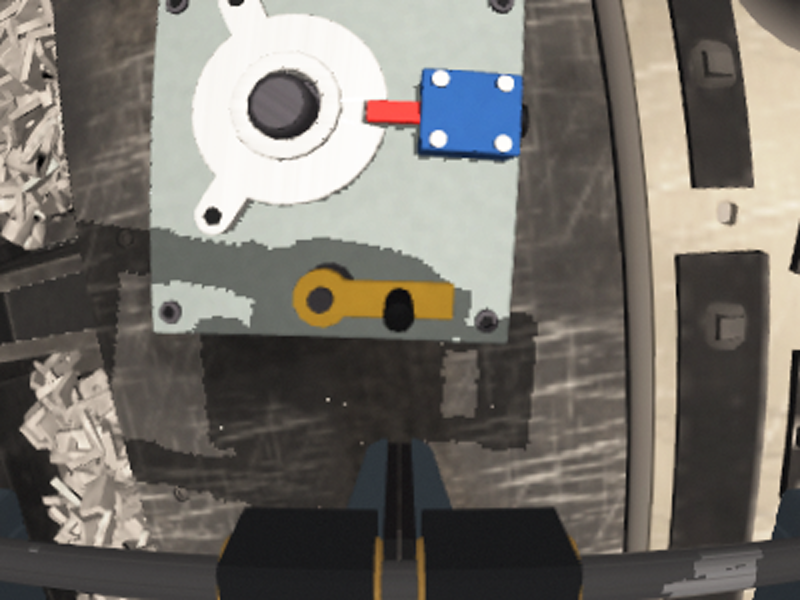

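The fingers line up with the black handle at (399,310), the pawl sits in the notch at (375,111), and contact with the handle came at the expected 22.6 mm. Sweep the clamp round.

Run:
```python
from h import *
st=np.load("st2.npz"); b=st["b"]; s=float(st["s"]); log=[]; psi=2
while psi<98:
    st_=4 if psi<82 else 1.5
    p,R,d,u=clamp_pose(psi+st_,s); hit=ctrl.move_l(p,vel=.025,ori=R,contact_N=9)
    f=ctrl.current_contact_force()-b; log.append((psi+st_,hit,*np.round([f@d,f@u,f[2],((ctrl.current_tool_pos()-p)@d)*1000],2).tolist()))
    if hit or f@d<-10: break
    psi+=st_
print(*log,sep="\n"); print(ctrl.current_t())
```

```text
(6, False, 0.35, -0.44, 0.33, 0.02)
(10, False, -2.61, -0.59, -0.33, -0.05)
(14, False, -1.57, -2.19, -0.76, -0.03)
(18, False, -1.57, -2.0, 0.34, -0.01)
(22, False, -1.31, -1.75, -1.64, -0.01)
(26, False, -2.75, -2.04, -0.58, -0.02)
(30, False, -2.0, -1.15, 0.52, -0.08)
(34, False, -2.01, -2.02, -0.51, -0.05)
(38, False, -1.99, -1.46, -0.96, -0.06)
(42, False, -3.02, -1.59, -1.06, -0.09)
(46, False, -1.55, -1.16, -1.33, -0.07)
(50, False, -1.23, -0.33, -1.26, -0.07)
(54, False, -2.6, -0.37, -1.37, -0.08)
(58, False, -2.31, -0.31, -0.37, -0.1)
(62, False, -2.03, 0.13, 0.08, -0.12)
(66, False, -2.83, -1.27, 0.41, -0.09)
(70, False, -2.2, 0.16, 0.86, -0.06)
(74, False, -2.09, 0.2, 0.48, 0.02)
(78, False, -1.97, 0.45, 0.37, 0.04)
(82, False, -1.4, 0.04, 0.32, 0.03)
(83.5, False, -2.76, 0.22, 1.49, -0.09)
(85.0, False, -2.71, 0.96, 1.03, -0.04)
(86.5, False, -2.69, 1.36, 0.24, 0.01)
(88.0, False, -3.74, 0.57, 0.6, 0.03)
(89.5, False, -2.37, 1.09, 0.5, 0.03)
(91.0, False, -2.51, 0.66, 0.52, 0.04)
(92.5, False, -5.56, 0.88, -0.42, -0.3)
(94.0, False, -8.9, -0.29, -2.99, -1.1)
(95.5, False, -13.25, 0.02, -5.44, -1.92)
43.8167
```

The clamp reached its stop (force rising from about 92°). Retreat and check.

Run:
```python
from h import *
x=ctrl.current_tool_pos(); d=ctrl.current_eef_rot()[:,0]; d[2]=0
ctrl.move_l(x-.012*d,vel=.04); ctrl.move_l(x-.012*d+[0,0,.12],vel=.15)
ctrl.goto([0.45,-0.03,0.19],down(0)); 
T=toolT(); np.save("T4.npy",T); im=ctrl.read_camera("wrist")
cv2.imwrite("pics/f1.png",cv2.resize(im[0:300,120:520],None,fx=2,fy=2,interpolation=cv2.INTER_CUBIC)); print(ctrl.current_t(),T[:3,3],ctrl.current_contact_force())
```

```text
48.025 [ 0.4501 -0.03    0.19  ] [0.1989 0.3346 0.1584]
```

View pics/f1.png

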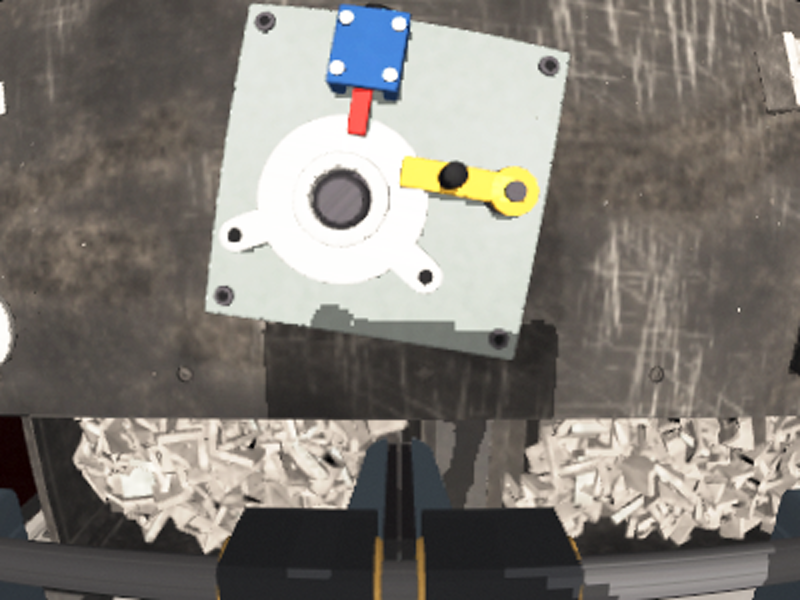

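The pawl is in the notch at (358,120), and the clamp lies across the rim with its tip at (403,172), along the nest's y axis. Nothing else in view has moved. Sign off.

```bash
python3 -c "
from bench import ctrl
print(ctrl.sign_off())"
```

```text
the job is handed in; nothing more can be done
None
```

The job is handed in after about 48 s: the pawl dropped into the notch, I pressed it there at about 15 N (measured along the push direction) for over a second, and the clamp now lies across the rim against its stop.

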